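# Line up the paint pots by height

## Task

Tidy the four paint pots onto the wooden ledge, one standing upright in the middle of each cork disc, in order of height: the shortest on the disc next to the pencil cup, rising to the tallest next to the pencil sharpener. Set each pot down gently, without dropping it or knocking any over, and don't shift the pencil cup or the sharpener.

Things in the scene. Friction and masses are not known exactly. Their poses are not given: they have to be found in the camera images.
- pot_a_mid (a point): The shortest of four loose paint pots: an upright white plastic cylinder 60 mm in diameter with a black screw lid 56 mm in diameter, 42 mm tall in all (the lid is the top 13 mm). The point is on its axis, half-way up (21 mm above its underside); z is up its axis.
- pot_b_mid (a point): The second shortest of four loose paint pots: an upright white plastic cylinder 38 mm in diameter with a black screw lid 34 mm in diameter, 56 mm tall in all (the lid is the top 13 mm). The point is on its axis, half-way up (28 mm above its underside); z is up its axis.
- pot_c_mid (a point): The second tallest of four loose paint pots: an upright white plastic cylinder 52 mm in diameter with a black screw lid 48 mm in diameter, 70 mm tall in all (the lid is the top 13 mm). The point is on its axis, half-way up (35 mm above its underside); z is up its axis.
- pot_d_mid (a point): The tallest of four loose paint pots: an upright white plastic cylinder 46 mm in diameter with a black screw lid 42 mm in diameter, 84 mm tall in all (the lid is the top 13 mm). The point is on its axis, half-way up (42 mm above its underside); z is up its axis.
- disc1: One of four fixed cork discs in a straight row, 80 mm between centres, in the order disc1, disc2, disc3, disc4 (an end disc); 64 mm in diameter, 3 mm thick, lying on a low fixed pale wooden ledge 330 x 80 mm and 15 mm high. The ledge may stand askew on the desk. Origin: centre of the disc's underside, so its top is 3 mm above it and 18 mm above the desk; y runs along the row from disc1 towards disc4, x across it.
- disc2: One of four fixed cork discs in a straight row, 80 mm between centres, in the order disc1, disc2, disc3, disc4 (next to disc1); 64 mm in diameter, 3 mm thick, lying on a low fixed pale wooden ledge 330 x 80 mm and 15 mm high. The ledge may stand askew on the desk. Origin: centre of the disc's underside, so its top is 3 mm above it and 18 mm above the desk; y runs along the row from disc1 towards disc4, x across it.
- disc3: One of four fixed cork discs in a straight row, 80 mm between centres, in the order disc1, disc2, disc3, disc4 (next to disc4); 64 mm in diameter, 3 mm thick, lying on a low fixed pale wooden ledge 330 x 80 mm and 15 mm high. The ledge may stand askew on the desk. Origin: centre of the disc's underside, so its top is 3 mm above it and 18 mm above the desk; y runs along the row from disc1 towards disc4, x across it.
- disc4: One of four fixed cork discs in a straight row, 80 mm between centres, in the order disc1, disc2, disc3, disc4 (the other end disc); 64 mm in diameter, 3 mm thick, lying on a low fixed pale wooden ledge 330 x 80 mm and 15 mm high. The ledge may stand askew on the desk. Origin: centre of the disc's underside, so its top is 3 mm above it and 18 mm above the desk; y runs along the row from disc1 towards disc4, x across it.
- pencil_cup: Round steel cup full of pencils, 72 mm across and 140 mm tall with the pencils, standing loose on the desk just off one end of the ledge (which end varies), in line with the row, its centre 100 mm from the nearest disc's centre. Not to be shifted. Origin: centre of its underside; z up.
- sharpener: Black electric pencil sharpener, a box 80 x 60 mm and 88 mm tall, standing loose on the desk just off the other end of the ledge, its centre 100 mm from the nearest disc's centre. Not to be shifted. Origin: centre of its underside; z up.
Mind the look-alikes: they are no part of the job. What is shaped like the part that bears pot_d_mid but orange or purple is not meant.

How it is judged:
At the end, for the whole second after the job is handed in: Each pot stands upright (within 0.1 rad), at rest and released on its own disc, axis within 13 mm of the disc's centre, in order of height from the shortest nearest the pencil cup to the tallest nearest the sharpener; cup and sharpener are within 30 mm of where they stood (((horizontal distance between pencil_cup and disc1 below 0.2 m and horizontal distance between pot_a_mid and disc1 below 0.013 m and z of pot_a_mid in the frame of disc1 below 0.03 m and horizontal distance between pot_b_mid and disc2 below 0.013 m and z of pot_b_mid in the frame of disc2 below 0.037 m and horizontal distance between pot_c_mid and disc3 below 0.013 m and z of pot_c_mid in the frame of disc3 below 0.044 m and horizontal distance between pot_d_mid and disc4 below 0.013 m and z of pot_d_mid in the frame of disc4 below 0.051 m) or (horizontal distance between pencil_cup and disc4 below 0.2 m and horizontal distance between pot_a_mid and disc4 below 0.013 m and z of pot_a_mid in the frame of disc4 below 0.03 m and horizontal distance between pot_b_mid and disc3 below 0.013 m and z of pot_b_mid in the frame of disc3 below 0.037 m and horizontal distance between pot_c_mid and disc2 below 0.013 m and z of pot_c_mid in the frame of disc2 below 0.044 m and horizontal distance between pot_d_mid and disc1 below 0.013 m and z of pot_d_mid in the frame of disc1 below 0.051 m)) and angle between each of pot_a_mid, pot_b_mid, pot_c_mid, pot_d_mid's own z axis and vertical below 0.1 rad and linear speed of each of pot_a, pot_b, pot_c, pot_d below 0.02 m/s and angular speed of each of pot_a, pot_b, pot_c, pot_d below 0.2 rad/s and contact force between each of pot_a, pot_b, pot_c, pot_d and the fingers below 0.1 N and distance of each of pencil_cup, sharpener from where it was at the start of the episode below 0.03 m); the robot touches nothing.
It fails at once if a pot is knocked over or tipped by more than 0.8 rad (angle between any of pot_a_mid, pot_b_mid, pot_c_mid, pot_d_mid's own z axis and vertical above 0.8 rad).
It fails at once if a pot is dropped or thrown (moves faster than 0.5 m/s while the fingers do not touch it, as after a fall of about 13 mm) ((contact force between pot_a and the fingers below 0.05 N and linear speed of pot_a above 0.5 m/s) or (contact force between pot_b and the fingers below 0.05 N and linear speed of pot_b above 0.5 m/s) or (contact force between pot_c and the fingers below 0.05 N and linear speed of pot_c above 0.5 m/s) or (contact force between pot_d and the fingers below 0.05 N and linear speed of pot_d above 0.5 m/s)).
It fails at once if the pencil cup or the sharpener is shifted by more than 30 mm or tipped by more than 0.5 rad ((distance of pencil_cup from where it was at the start of the episode above 0.03 m or angle between pencil_cup's own z axis and vertical above 0.5 rad) or (distance of sharpener from where it was at the start of the episode above 0.03 m or angle between sharpener's own z axis and vertical above 0.5 rad)).
It also fails if it takes over 115 s, if anything falls off the work surface, if the arm or the gripper's body presses on something with over 40 N, if the wrist force passes 120 N, or if a joint passes its speed limit or range.

## Robot

A 7-joint arm with a two-finger parallel gripper is mounted at the origin on the work surface. World frame = base frame: x ahead of the robot, y to its left, z up, the work surface at z = 0. Lengths are in m, angles in rad, forces in N, time in s.
With the tool pointing down it reaches from about 0.35 to 0.9 m from the base axis. Payload 7.2 kg.
Tool frame: the origin (TCP) lies on the centre line of the jaws, within the pads' length; the fingertips stand 19 mm ahead of it and the grasp point (between the pads) is the TCP; z points along the fingers, y is the direction in which the jaws open and shut (so a half turn about z gives the same grasp; the last joint's range is limited). The gripper opens to 85 mm and grips with 20 to 120 N. Pads are 22 mm wide; open, the fingers measure 114 mm over their backs; the gripper's body (76 mm by 85 mm) begins 54 mm behind the grasp point. The pads swing forward as they close: fully open they stand 13 mm farther back than shut.
Start: joints at [-1.171, 0.411, -0.013, 1.596, 0.006, 1.134, -0.082], TCP at [0.282, 0.558, 0.25] pointing down, gripper open.
Joint ranges: [-2.95, 2.95], [-0.29, 1.99], [-1.47, 1.44], [0.14, 2.54], [-1.03, 4.17], [0.13, 1.85], [-2.86, 2.86]. Speed limits (rad/s): [2.39, 2.39, 3.01, 3.01, 3.14, 3.14, 3.14].

## Interface

Orientations are given as a rotation vector (axis times angle).
In Python, from bench import bot gives the robot as it stands. The module is installed in compiled form; this text tells all that it offers.
- The arm moves only by the tool apply_moves, never from a script. Its argument "commands" is a list that holds one entry, the list of rows, each a list of 7 numbers: the shift along the tool's x, y, z in cm, then the turn, a rotation vector about the tool's x, y, z in degrees, then the opening, from 0 (shut) to 1 (fully open). A call has 1 to 10 rows; each row shifts and turns the commanded pose from where the row before left it, along the tool's axes as they then stand; what a row does not reach is not made up. A row lasts 1/10 s, in which the tool goes at most 50 mm and 8.59 degrees, less where a joint would pass 70% of its speed; a pose out of reach is approached as far as the arm can. A call is refused whole if a number of a shift passes 5 or a number of a turn 8.59, either way. A call with a gripper value outside its range is refused whole. The fingers move at their own pace and stop on an object; "force" is the grip in N (left out, the last holds). Time passes only in rows, so rows that do not move let the fingers close. It gives the time, the measured TCP pose, the force and the opening at its end, in the units of the state.
- bot.read_state(): the state, without advancing time (a new reading comes with each control period).
- bot.read_camera(name): name is "scene" or "side" or "wrist"; returns (picture, depth): 420x560x3 uint8, red, green, blue; 420x560 float32, m along the optical axis (not along the pixel's ray), 0 where there is no reading.
- bot.camera_params(name): a dict with "K" (3x3 intrinsics, pixels), "origin" and "attitude" of the camera in the world. Camera axes: x right, y down, z forward; pixel columns grow to the right and rows downward; lengths in m; the calibration is good to about 2 mm. A picture is of the moment at which its call begins: read the wrist's pose just before it. camera_params takes no time and is no camera call; for the wrist camera it gives the pose at the moment of the call.
- bot.sign_off(): hands the job in, once; it reports no verdict.
The state is a dict: "t": time; "q": joint angles; "joint_velocities": joint speeds; "tau": joint torques, N m; "position": TCP position; "eef_rot": TCP orientation; "wrist_force": force on the tool from outside, world axes, zero at the start; "wrist_torque": the same for the moment, N m; "opening": finger opening in m.
Only numpy, scipy, OpenCV 4.12 (cv2) and the standard library are available. Lean on these libraries where they do the work, as an engineer would, in place of code of your own. Each camera call takes 0.05 s, during which the arm holds its last target.

## Working session

There is one attempt and no reset: what is moved stays moved. The work goes in short steps, Python scripts to look and compute and a tool call to move; the robot and the scene stay as the last step left them, time stands still between calls to the robot, and variables do not carry over. Pictures are saved under pics/ and viewed, and the job is handed in when it is done.

Besides the shell and the picture viewer there is one more tool, called after ">>>" as name([rows], argument=value, ...), one row to a line, values as JSON. apply_moves: Moves the arm, as the interface text tells. Its arguments: {"type":"object","properties":{"commands":{"type":"array","items":{"type":"array","items":{"type":"array","items":{"type":"number"}}}},"force":{"type":"number"}},"required":["commands"]}

```bash
mkdir -p pics; python3 - <<'E'
from bench import bot
import cv2,numpy as np
s=bot.read_state()
for k in s: print(k,np.round(s[k],3))
for n in ["scene","side","wrist"]:
    p=bot.camera_params(n); print(n,p)
    im,d=bot.read_camera(n)
    cv2.imwrite(f"pics/{n}0.png",im[:,:,::-1]); np.save(f"pics/{n}0.npy",d)
E
```

```text
t 0.0
q [-1.171  0.412 -0.013  1.597  0.006  1.134 -0.082]
joint_velocities [-0.002  0.001 -0.001 -0.002  0.001  0.     0.   ]
tau [-0.0000e+00 -6.0062e+01  6.8200e-01 -2.9941e+01  1.4000e-02  1.0000e-02
 -0.0000e+00]
position [0.282 0.557 0.249]
eef_rot [-7.280e-01 -3.056e+00  3.000e-03]
wrist_force [-0.12  0.53 -0.2 ]
wrist_torque [-0.016  0.078 -0.013]
opening 0.085
scene {'K': array([[430.22594555,   0.        , 278.18164051],
       [  0.        , 430.22594555, 212.15236643],
       [  0.        ,   0.        ,   1.        ]]), 'origin': array([ 0.90888708, -0.45425043,  0.79073167]), 'attitude': array([-2.32487448, -0.76495713,  0.29179851])}
side {'K': array([[529.59556464,   0.        , 278.36279551],
       [  0.        , 529.59556464, 218.63672101],
       [  0.        ,   0.        ,   1.        ]]), 'origin': array([ 0.45751291, -0.89142995,  0.72846156]), 'attitude': array([-2.20270493,  0.10094278, -0.05930963])}
wrist {'K': array([[340.00060473,   0.        , 286.64312741],
       [  0.        , 340.00060473, 208.12071852],
       [  0.        ,   0.        ,   1.        ]]), 'origin': array([0.20886756, 0.59330945, 0.3733951 ]), 'attitude': array([2.43112192, 1.49660589, 0.24323797])}
```

View pics/scene0.png

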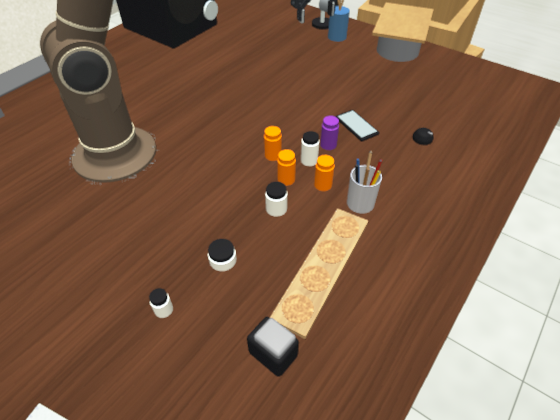

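View pics/side0.png

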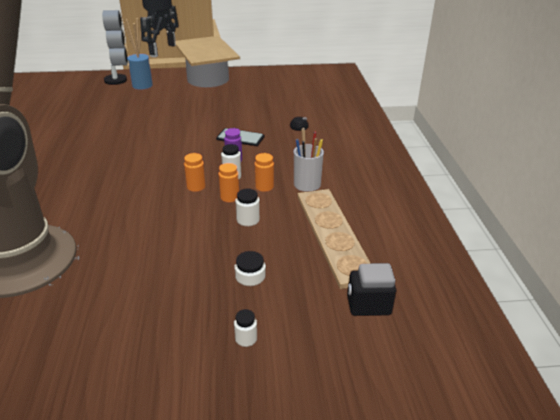

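View pics/wrist0.png

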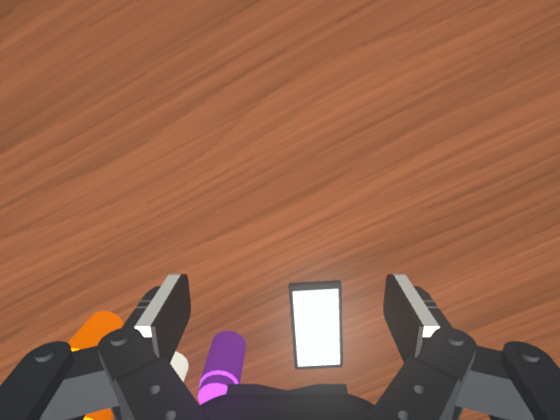

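The scene image shows four white, black-lidded pots. By scene pixel they are d (310,148), c (276,198), a (221,255) and b (161,303). The look-alikes to avoid are orange at (273,143), (286,167), (325,172) and purple at (330,132). The cup is at (363,190), and the sharpener at (273,345).

```bash
cat > h.py <<'E'
import numpy as np,cv2
from scipy.spatial.transform import Rotation as R
from bench import bot
def cloud(p,d):
    K=p["K"]; v,u=np.mgrid[:d.shape[0],:d.shape[1]]
    P=np.stack([(u-K[0,2])/K[0,0]*d,(v-K[1,2])/K[1,1]*d,d],-1)
    return P@R.from_rotvec(p["attitude"]).as_matrix().T+p["origin"]
E
cat > m.py <<'E'
from h import *
for n,seeds in dict(scene=dict(d=(310,138),c=(276,188),a=(221,248),b=(159,296),cup=(363,190)),side=dict(d=(231,152),c=(247,196),a=(250,261),b=(245,318),cup=(308,165))).items():
    p=bot.camera_params(n); d=np.load(f"pics/{n}0.npy"); W=cloud(p,d); im=cv2.imread(f"pics/{n}0.png")
    H=dict(a=.042,b=.056,c=.070,d=.084); D=dict(a=56,b=34,c=48,d=42)
    for k,(u,v) in seeds.items():
        if k=='cup': continue
        s=W[v,u]; m=(np.hypot(*(W[...,:2]-s[:2]).transpose(2,0,1))<.05)&(abs(W[...,2]-H[k])<.004)&(im.max(-1)<90)
        q=(W[m][:,:2]*1000).astype(np.float32); c,r=cv2.minEnclosingCircle(q)
        print(n,k,"seed",s.round(3),len(q),"circ",np.round(c,1),round(r*2,1),D[k],"z",W[m][:,2].mean().round(4), 'bbox',(q.min(0)+q.max(0))/2)
    # ledge top
    m=(abs(W[...,2]-.016)<.004)&(im[...,2]>150)&(im[...,0]<200)&(W[...,0]>.4)&(W[...,0]<.95)&(abs(W[...,1])<.5)
    m=cv2.morphologyEx(m.astype(np.uint8),cv2.MORPH_OPEN,np.ones((3,3)))
    nn,l,st,ce=cv2.connectedComponentsWithStats(m); i=1+np.argmax(st[1:,4]); m=l==i
    q=(W[m][:,:2]*1000).astype(np.float32); (c,wh,a)=cv2.minAreaRect(q); print("ledge",st[i],c,wh,a, "mean z",W[m][:,2].mean())
    for k,(lo,hi) in dict(sharp=(.08,.095)).items():
        m=(W[...,2]>lo)&(W[...,2]<hi)&(W[...,0]>.4)&(W[...,1]<.1)&(W[...,1]>-.3)
        q=(W[m][:,:2]*1000).astype(np.float32); 
        if len(q): print(k,len(q),cv2.minAreaRect(q))
    for z0,z1 in((.05,.11),(.1,.16)):
        m=(W[...,2]>z0)&(W[...,2]<z1)&(W[...,0]>.5)&(W[...,1]>.12)&(W[...,1]<.4)
        q=W[m][:,:2]*1000; print('cupregion',z0,len(q),q.min(0),q.max(0)) if len(q) else 0
    # colored pots
    hsv=cv2.cvtColor(im,cv2.COLOR_BGR2HSV)
    m=(((hsv[...,0]<22)&(hsv[...,1]>180)&(hsv[...,2]>180))|((hsv[...,0]>130)&(hsv[...,0]<160)&(hsv[...,1]>150)))&(W[...,2]>.078)&(W[...,2]<.092)
    nn,l,st,ce=cv2.connectedComponentsWithStats(m.astype(np.uint8))
    for i in range(1,nn):
        if st[i,4]>30: print('col',ce[i].round(),cv2.minEnclosingCircle((W[l==i][:,:2]*1000).astype(np.float32)))
E
python3 m.py
```

```text
scene d seed [0.457 0.287 0.085] 141 circ [454.1 296.4] 45.6 42 z 0.0836 bbox [454.4071  294.67395]
scene c seed [0.484 0.106 0.068] 248 circ [486.6 102.6] 48.9 48 z 0.0697 bbox [487.04962  102.562035]
scene a seed [ 0.48  -0.087  0.04 ] 439 circ [482.1 -90. ] 57.3 56 z 0.0419 bbox [481.64343 -89.68685]
scene b seed [ 0.469 -0.253  0.057] 219 circ [ 465.  -253.6] 34.4 34 z 0.0558 bbox [ 465.19156 -253.34865]
ledge [ 272  209   96  128 4438] (672.5741577148438, 21.633819580078125) (80.31509399414062, 330.3197326660156) 7.431312561035156 mean z 0.016372700589405903
sharp 939 ((706.2593994140625, -196.79278564453125), (49.94397735595703, 61.21051788330078), 85.59815979003906)
cupregion 0.05 1144 [501.55942775 121.31293281] [679.91665154 275.81478427]
cupregion 0.1 235 [612.73148931 210.43541393] [675.43160538 268.33001114]
col [331. 121.] ((461.95941162109375, 381.2776794433594), 22.126474380493164)
col [274. 135.] ((364.68023681640625, 253.0446014404297), 22.03777503967285)
col [287. 159.] ((446.881103515625, 199.8433074951172), 22.261754989624023)
col [326. 165.] ((535.2582397460938, 
[... 391 characters left out ...]
.  -255.5] 36.5 34 z 0.0553 bbox [ 463.6692  -255.87347]
ledge [ 299  190   70   94 2818] (670.9932861328125, 20.35693359375) (81.54328918457031, 333.3893737792969) 7.798192501068115 mean z 0.016146209142641973
sharp 659 ((704.29736328125, -198.75938415527344), (52.143699645996094, 59.93659973144531), 87.6770248413086)
cupregion 0.05 1080 [510.30670239 198.5338469 ] [677.49509446 277.31862913]
cupregion 0.1 220 [611.09515635 206.58804574] [673.27471544 270.78625612]
col [193. 158.] ((360.81298828125, 251.95611572265625), 22.789535522460938)
col [264. 158.] ((531.91650390625, 237.55995178222656), 23.473161697387695)
col [227. 168.] ((443.9096374511719, 194.13153076171875), 20.957706451416016)
```

```bash
python3 - <<'E'
import cv2,numpy as np
a=cv2.imread('pics/scene0.png')[110:350,140:400]
b=cv2.imread('pics/side0.png')[120:360,170:420]
cv2.imwrite('pics/crop0.png',cv2.resize(np.hstack([a,b]),(800,376),interpolation=cv2.INTER_CUBIC))
E
```

```text
(no output)
```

View pics/crop0.png

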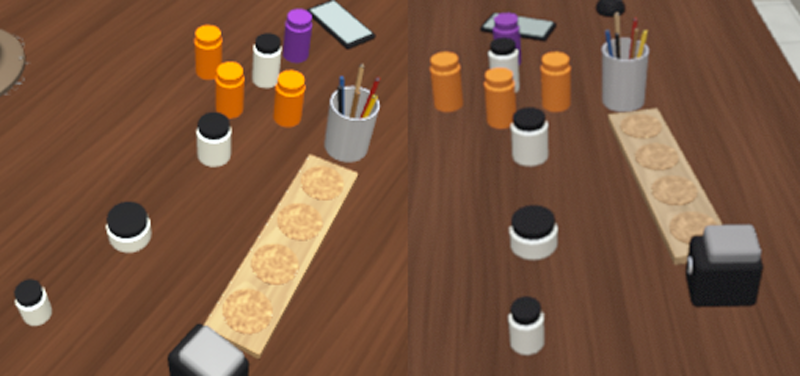

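Crop check: the white, black-lidded pots are the right ones, and the wood row runs from the cup end (far) to the sharpener end (near). I'll start with pot a, and put the target planning in a helper.

```bash
cat > p.py <<'E'
from h import *
import sys
# usage: p.py x y z yawdeg  (mm)
T=dict(a=(481,-91.5),b=(464.5,-254.5),c=(486,102),d=(452,295.5),A=(656.1,140),B=(666.6,60.7),C=(677,-18.7),D=(687.5,-98))
def go(x,y,z,yaw):
    s=bot.read_state(); Rm=R.from_rotvec(s["eef_rot"]).as_matrix(); p=np.array(s["position"])*1000
    t=np.radians(yaw); ty=np.array([np.cos(t),np.sin(t),0]); tz=np.array([0,0,-1.]); G=np.stack([np.cross(ty,tz),ty,tz],1)
    print("t",round(float(s["t"]),2),"pos",p.round(1),"yaw",np.degrees(np.arctan2(Rm[1,1],Rm[0,1])).round(1),"open",round(float(s["opening"]),4),"F",np.round(s["wrist_force"],1),"q7",round(float(s["q"][6]),2))
    dl=np.array([x,y,z])-p
    print(" shift now-tool cm",(Rm.T@dl/10).round(2)," shift after turn cm",(G.T@dl/10).round(2)," turn deg",np.degrees(R.from_matrix(Rm.T@G).as_rotvec()).round(2))
if __name__=="__main__":
    k=sys.argv[1]; go(*T[k],float(sys.argv[2]),float(sys.argv[3]))
E
python3 p.py a 150 63.1
```

```text
t 0.15 pos [281.7 557.5 249.6] yaw 63.2 open 0.0855 F [-1.4  0.6  0.6] q7 -0.08
 shift now-tool cm [-47.05 -48.93  10.03]  shift after turn cm [-47.14 -48.86   9.96]  turn deg [-0.07  0.    0.1 ]
```

>>> apply_moves([
  [[-2.3,-2.4,0,0,0,0,1],[-2.4,-2.5,0,0,0,0,1],[-2.4,-2.5,0,0,0,0,1],[-2.4,-2.5,0,0,0,0,1],[-2.4,-2.5,0,0,0,0,1],[-2.4,-2.5,0,0,0,0,1],[-2.4,-2.5,0,0,0,0,1],[-2.4,-2.5,0,0,0,0,1],[-2.4,-2.5,0,0,0,0,1],[-2.4,-2.5,0,0,0,0,1]],
])

```text
t: 1.15
position: [0.383, 0.2264, 0.2502]
eef_rot: [-0.728, -3.056, -0.0]
wrist_force: [0.3, -0.2, 0.1]
opening: 0.0853
```

>>> apply_moves([
  [[-2.4,-2.5,0,0,0,0,1],[-2.4,-2.5,0,0,0,0,1],[-2.4,-2.5,0,0,0,0,1],[-2.4,-2.5,0,0,0,0,1],[-2.4,-2.5,0,0,0,0,1],[-2.4,-2.5,0,0,0,0,1],[-2.4,-2.5,0,0,0,0,1],[-2.4,-2.5,0,0,0,0,1],[-2.4,-2.4,0,0,0,0,1],[-1.6,-1.6,0,0,0,0,1]],
])

```text
t: 2.15
position: [0.4819, -0.0935, 0.2503]
eef_rot: [0.731, 3.055, -0.001]
wrist_force: [-0.1, 0.9, -0.6]
opening: 0.0852
```

>>> apply_moves([
  [[0,0,0,0,0,0,1],[0,0,0,0,0,0,1]],
])

```text
t: 2.35
position: [0.4815, -0.091, 0.25]
eef_rot: [-0.73, -3.055, 0.0]
wrist_force: [0.6, 0.4, -0.7]
opening: 0.0854
```

```bash
python3 p.py a 120 63.1; python3 - <<'E'
from h import *
im,d=bot.read_camera("wrist"); cv2.imwrite("pics/w1.png",im[:,:,::-1])
E
```

```text
t 2.35 pos [481.5 -91.  250. ] yaw 63.1 open 0.0854 F [ 0.6  0.4 -0.7] q7 1.29
 shift now-tool cm [ 1.0e-02 -6.0e-02  1.3e+01]  shift after turn cm [ 0.02 -0.06 13.  ]  turn deg [-0.01 -0.04  0.04]
```

View pics/w1.png

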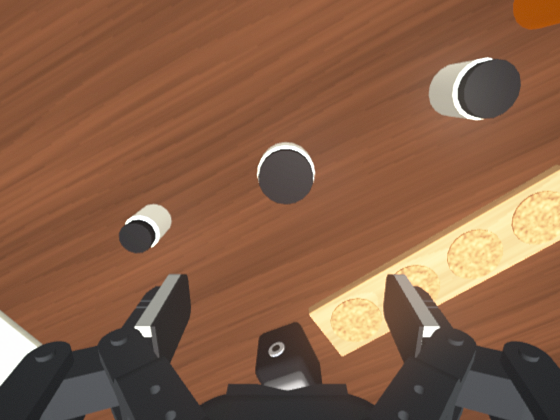

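Wrist image: pot a's lid is at (286,173), centred between the jaws. I'll descend to z = 25 mm.

>>> apply_moves([
  [[0,0,3,0,0,0,1],[0,0,3.5,0,0,0,1],[0,0,3.5,0,0,0,1],[0,0,3.5,0,0,0,1],[0,0,3,0,0,0,1],[0,0,2,0,0,0,1],[0,0,2,0,0,0,1],[0,0,1,0,0,0,1],[0,0,1,0,0,0,1],[0,0,0,0,0,0,1]],
])

```text
t: 3.4
position: [0.4813, -0.0904, 0.0247]
eef_rot: [-0.727, -3.055, -0.0]
wrist_force: [0.4, 0.1, 1.1]
opening: 0.0853
```

>>> apply_moves([
  [[0,0,0,0,0,0,0.5],[0,0,0,0,0,0,0.5],[0,0,0,0,0,0,0.5],[0,0,0,0,0,0,0.5],[0,0,0,0,0,0,0.4],[0,0,0,0,0,0,0.4]],
], force=50)

```text
t: 4.0
position: [0.4823, -0.0911, 0.0267]
eef_rot: [0.728, 3.055, 0.001]
wrist_force: [-1.8, 0.3, 8.6]
opening: 0.0581
```

```bash
python3 p.py a 250 63.1; python3 p.py A 250 63.1
```

```text
t 4.0 pos [482.3 -91.1  26.7] yaw 63.2 open 0.0581 F [-1.8  0.3  8.6] q7 1.5
 shift now-tool cm [  0.07  -0.07 -22.33]  shift after turn cm [  0.1   -0.1  -22.33]  turn deg [0.06 0.08 0.1 ]
t 4.0 pos [482.3 -91.1  26.7] yaw 63.2 open 0.0581 F [-1.8  0.3  8.6] q7 1.5
 shift now-tool cm [ -5.13  28.49 -22.3 ]  shift after turn cm [ -5.05  28.47 -22.33]  turn deg [0.06 0.08 0.1 ]
```

>>> apply_moves([
  [[0,0,-0.5,0,0,0,0.4],[0,0,-1,0,0,0,0.4],[0,0,-0.5,0,0,0,0.4],[0,0,0,0,0,0,0.4]],
])

```text
t: 4.4
position: [0.4825, -0.091, 0.0464]
eef_rot: [0.727, 3.054, 0.001]
wrist_force: [-0.5, 0.3, -1.4]
opening: 0.0578
```

```bash
cat > v.py <<'E'
from h import *
import sys
x,y,z,n=[float(a) for a in sys.argv[1:4]]+[sys.argv[4]]
o=[]
for c in ("scene","side"):
    im,d=bot.read_camera(c); np.save(f"pics/{c}_{n}.npy",d); cv2.imwrite(f"pics/{c}_{n}.png",im[:,:,::-1])
    p=bot.camera_params(c); q=R.from_rotvec(p["attitude"]).inv().apply(np.array([x,y,z])/1000-p["origin"]); u,v=(p["K"]@q)[:2]/q[2]
    u,v=int(u),int(v); r=60
    b=cv2.copyMakeBorder(im,r,r,r,r,cv2.BORDER_CONSTANT)[v:v+2*r,u:u+2*r]; o.append(cv2.resize(b,(400,400),interpolation=cv2.INTER_CUBIC)); print(c,"crop origin",u-r,v-r,"x3.33")
cv2.imwrite(f"pics/v_{n}.png",np.hstack(o)[:,:,::-1])
E
python3 p.py A 250 63.1;python3 v.py 482 -91 45 a1
```

```text
t 4.4 pos [482.5 -91.   46.4] yaw 63.2 open 0.0578 F [-0.5  0.3 -1.4] q7 1.48
 shift now-tool cm [ -5.12  28.47 -20.32]  shift after turn cm [ -5.03  28.46 -20.36]  turn deg [0.05 0.11 0.1 ]
scene crop origin 160 188 x3.33
side crop origin 190 197 x3.33
```

View pics/v_a1.png

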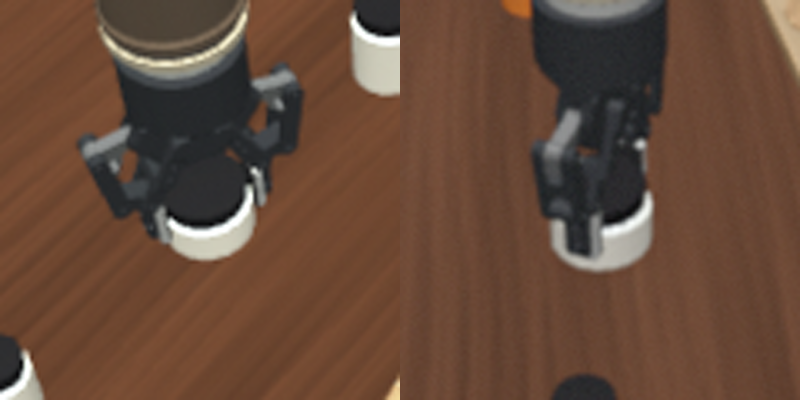

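Pot a is gripped on its body and upright, at about (205,215) in the left crop. Next I'll carry it to the disc by the cup.

>>> apply_moves([
  [[0,0,-2,0,0,0,0.4],[0,0,-3,0,0,0,0.4],[0,0,-3,0,0,0,0.4],[0,0,-2,0,0,0,0.4],[-0.3,2.0,0,0,0,0,0.4],[-0.5,2.5,0,0,0,0,0.4],[-0.5,3,0,0,0,0,0.4],[-0.5,3,0,0,0,0,0.4],[-0.5,3,0,0,0,0,0.4],[-0.5,3,0,0,0,0,0.4]],
])

```text
t: 5.5
position: [0.5814, 0.0447, 0.1448]
eef_rot: [-0.728, -3.055, 0.001]
wrist_force: [0.8, 0.2, -1.3]
opening: 0.058
```

>>> apply_moves([
  [[-0.5,3,0,0,0,0,0.4],[-0.5,3,0,0,0,0,0.4],[-0.5,2.5,0,0,0,0,0.4],[-0.5,2,0,0,0,0,0.4],[-0.3,1.4,0,0,0,0,0.4],[0,0,0,0,0,0,0.4],[0,0,0,0,0,0,0.4]],
])

```text
t: 6.2
position: [0.6546, 0.1389, 0.1445]
eef_rot: [-0.728, -3.055, 0.002]
wrist_force: [-0.3, -0.3, -1.2]
opening: 0.0578
```

```bash
python3 p.py A 50 63.1; python3 - <<'E'
from h import *
im,d=bot.read_camera("wrist"); cv2.imwrite("pics/w2.png",im[:,:,::-1])
E
python3 v.py 656 140 100 a2
```

```text
t 6.2 pos [654.6 138.9 144.5] yaw 63.2 open 0.0578 F [-0.3 -0.3 -1.2] q7 1.02
 shift now-tool cm [-0.09  0.18  9.45]  shift after turn cm [-0.08  0.16  9.45]  turn deg [-0.09 -0.05  0.1 ]
scene crop origin 288 142 x3.33
side crop origin 260 109 x3.33
```

View pics/w2.png

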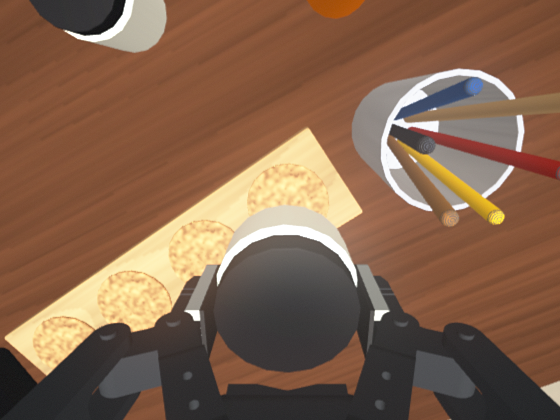

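View pics/v_a2.png

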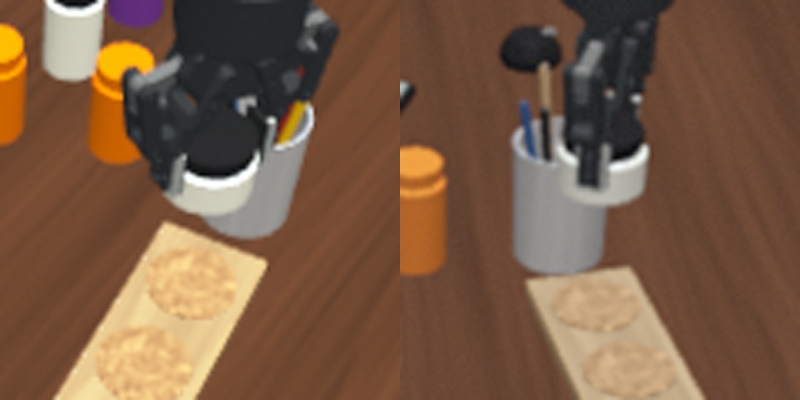

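```bash
cat > lid.py <<'E'
from h import *
import sys
# lid pose from wrist cloud, near TCP; and ledge rect
s=bot.read_state(); p=bot.camera_params("wrist"); im,d=bot.read_camera("wrist"); W=cloud(p,d)*1000; P=np.array(s["position"])*1000
sys.argv
zl=float(sys.argv[1]); D=float(sys.argv[2])
m=(np.hypot(W[...,0]-P[0],W[...,1]-P[1])<D/2+12)&(abs(W[...,2]-P[2]-zl)<8)&(d>0)&(im.max(-1)<110)
m=cv2.morphologyEx(m.astype(np.uint8),cv2.MORPH_OPEN,np.ones((5,5)))
n,l,st,ce=cv2.connectedComponentsWithStats(m); i=1+np.argmax(st[1:,4]); q=W[l==i]
c,r=cv2.minEnclosingCircle(q[:,:2].astype(np.float32)); A=np.c_[q[:,:2]-c,np.ones(len(q))]; k=np.linalg.lstsq(A,q[:,2],rcond=None)[0]
print("lid",ce[i].round(),len(q),"xy",np.round(c,1),"dia",round(2*r,1),"minus TCP",np.round(np.array(c)-P[:2],1),"z",k[2].round(1),"dz",(k[2]-P[2]).round(1),"slope",k[:2].round(3))
m=(abs(W[...,2]-16)<6)&(im[...,0]>150)&(d>0); n,l,st,ce=cv2.connectedComponentsWithStats(m.astype(np.uint8)); i=1+np.argmax(st[1:,4])
print("ledge visible",cv2.minAreaRect(W[l==i][:,:2].astype(np.float32)),"z",np.median(W[l==i][:,2]))
E
python3 lid.py 15 56
```

```text
lid [287. 307.] 16297 xy [653.9 137.6] dia 64.0 minus TCP [-0.9 -0.6] z 160.5 dz 15.2 slope [ 0.023 -0.012]
ledge visible ((670.0827026367188, 19.50286865234375), (80.08277130126953, 330.32733154296875), 7.606656074523926) z 16.737951559374075
```

>>> apply_moves([
  [[0,0.1,1.5,0,0,0,0.4],[0,0,2.5,0,0,0,0.4],[0,0,2.5,0,0,0,0.4],[0,0,1.5,0,0,0,0.4],[0,0,1,0,0,0,0.4],[0,0,0.5,0,0,0,0.4],[0,0,0.2,0,0,0,0.4],[0,0,0.1,0,0,0,0.4],[0,0,0,0,0,0,0.4]],
])

```text
t: 7.3
position: [0.6563, 0.1405, 0.048]
eef_rot: [0.728, 3.055, 0.001]
wrist_force: [-0.4, -0.3, -1.1]
opening: 0.0579
```

>>> apply_moves([
  [[0,0,0.1,0,0,0,0.4],[0,0,0.1,0,0,0,0.4]],
])

```text
t: 7.5
position: [0.6561, 0.1405, 0.0458]
eef_rot: [0.728, 3.055, 0.001]
wrist_force: [-0.5, 0.4, -1.9]
opening: 0.058
```

>>> apply_moves([
  [[0,0,0.1,0,0,0,0.4],[0,0,0,0,0,0,0.4]],
])

```text
t: 7.7
position: [0.6559, 0.1405, 0.0448]
eef_rot: [0.728, 3.056, 0.001]
wrist_force: [-1.0, 0.2, 3.0]
opening: 0.0578
```

Contact felt: Fz went from -1.1 to +3 N. Releasing.

>>> apply_moves([
  [[0,0,0,0,0,0,0.7],[0,0,0,0,0,0,0.8],[0,0,0,0,0,0,0.9],[0,0,0,0,0,0,0.95],[0,0,0,0,0,0,0.95],[0,0,-1.5,0,0,0,0.95],[0,0,-3,0,0,0,0.95],[0,0,-4,0,0,0,0.95],[0,0,-4,0,0,0,0.95],[0,0,-4,0,0,0,0.95]],
])

```text
t: 8.7
position: [0.6557, 0.1402, 0.2122]
eef_rot: [0.728, 3.055, 0.001]
wrist_force: [0.9, -0.3, 0.2]
opening: 0.0811
```

```bash
python3 p.py b 215 7.5; python3 - <<'E'
from h import *
im,d=bot.read_camera("wrist"); cv2.imwrite("pics/w3.png",im[:,:,::-1])
E

```

```text
t 8.7 pos [655.7 140.2 212.2] yaw 63.2 open 0.0811 F [ 0.9 -0.3  0.2] q7 1.0
 shift now-tool cm [ -0.74 -43.85  -0.3 ]  shift after turn cm [-36.63 -24.11  -0.28]  turn deg [5.000e-02 2.000e-02 5.568e+01]
```

View pics/w3.png

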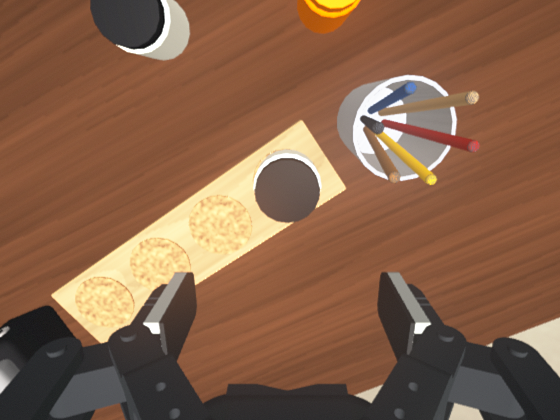

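Pot a stands on its disc at (287,188), by the cup at (397,130). Now pot b.

>>> apply_moves([
  [[0,-3.5,0,0,0,0,0.95],[0,-4.5,0,0,0,0,0.9],[0,-4.5,0,0,0,0,0.9],[0,-4.5,0,0,0,0,0.9],[0,-4.5,0,0,0,0,0.8],[-0.1,-4.5,0,0,0,0,0.8],[-0.2,-4.5,0,0,0,0,0.8],[-0.2,-4.5,0,0,0,0,0.8],[-0.2,-4.5,0,0,0,0,0.8],[0,-3.8,0,0,0,0,0.8]],
])

```text
t: 9.75
position: [0.4656, -0.2517, 0.2105]
eef_rot: [0.73, 3.054, -0.0]
wrist_force: [0.7, -0.7, -0.5]
opening: 0.0685
```

>>> apply_moves([
  [[0,0,0,0,0,8,0.8],[0,0,0,0,0,8,0.8],[0,0,0,0,0,8,0.8],[0,0,0,0,0,8,0.8],[0,0,0,0,0,8,0.8],[0,0,0,0,0,8,0.8],[0,0,0,0,0,7.6,0.8],[0,0,0,0,0,0,0.8]],
])

```text
t: 10.55
position: [0.4669, -0.2492, 0.21]
eef_rot: [2.071, 2.361, 0.001]
wrist_force: [-0.0, -0.2, 0.8]
opening: 0.0682
```

```bash
python3 p.py b 32 7.5; python3 - <<'E'
from h import *
im,d=bot.read_camera("wrist"); cv2.imwrite("pics/w4.png",im[:,:,::-1])
E

```

```text
t 10.55 pos [ 466.9 -249.2  210. ] yaw 7.5 open 0.0682 F [-0.  -0.2  0.8] q7 0.81
 shift now-tool cm [-0.49 -0.32 17.8 ]  shift after turn cm [-0.49 -0.3  17.8 ]  turn deg [ 0.05  0.01 -0.02]
```

View pics/w4.png

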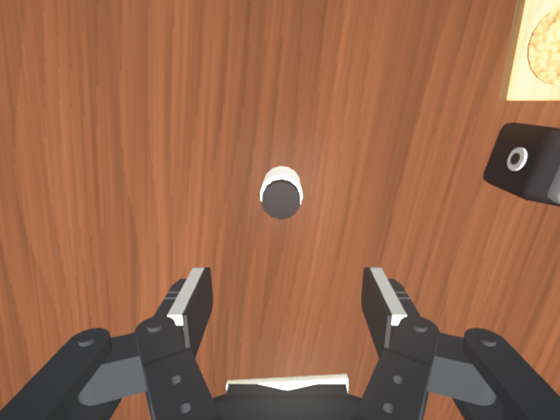

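Pot b's lid is at (281,200), which agrees with the -3 mm jaw-axis correction. I'll descend.

>>> apply_moves([
  [[-0.5,-0.3,2,0,0,0,0.8],[0,0,3.5,0,0,0,0.8],[0,0,3.5,0,0,0,0.8],[0,0,3.0,0,0,0,0.8],[0,0,2.5,0,0,0,0.8],[0,0,1.8,0,0,0,0.8],[0,0,1,0,0,0,0.8],[0,0,0.4,0,0,0,0.8],[0,0,0,0,0,0,0.8]],
])

```text
t: 11.5
position: [0.4646, -0.2548, 0.0325]
eef_rot: [2.068, 2.365, 0.0]
wrist_force: [-0.6, -0.8, 0.5]
opening: 0.068
```

>>> apply_moves([
  [[0,0,0,0,0,0,0.5],[0,0,0,0,0,0,0.4],[0,0,0,0,0,0,0.3],[0,0,0,0,0,0,0.2],[0,0,0,0,0,0,0.2],[0,0,0,0,0,0,0.2],[0,0,0,0,0,0,0.2]],
], force=50)

```text
t: 12.2
position: [0.465, -0.2548, 0.0334]
eef_rot: [2.068, 2.363, 0.001]
wrist_force: [-1.3, 0.4, 5.9]
opening: 0.0362
```

>>> apply_moves([
  [[0,0,-1,0,0,0,0.2],[0,0,-2,0,0,0,0.2],[0,0,-3,0,0,0,0.2],[0,0,-3,0,0,0,0.2],[0,0,-2,0,0,0,0.2],[0,0,-0.5,0,0,0,0.2],[0,0,0,0,0,0,0.2]],
])

```text
t: 12.9
position: [0.4649, -0.2544, 0.1481]
eef_rot: [2.068, 2.363, 0.002]
wrist_force: [-0.1, 0.5, -0.2]
opening: 0.0364
```

```bash
python3 p.py B 150 7.5; python3 lid.py 24 34
python3 v.py 465 -254 140 b1
```

```text
t 12.9 pos [ 464.9 -254.4  148.1] yaw 7.6 open 0.0364 F [-0.1  0.5 -0.2] q7 0.9
 shift now-tool cm [28.56 24.17 -0.15]  shift after turn cm [28.61 24.11 -0.19]  turn deg [0.11 0.02 0.13]
lid [285. 336.] 4738 xy [ 465.1 -255. ] dia 33.9 minus TCP [ 0.2 -0.5] z 170.8 dz 22.7 slope [ 0.013 -0.022]
ledge visible ((650.7816772460938, -146.10623168945312), (0.0, 0.0), 0.0) z 10.509755528319786
scene crop origin 87 211 x3.33
side crop origin 183 218 x3.33
```

View pics/v_b1.png

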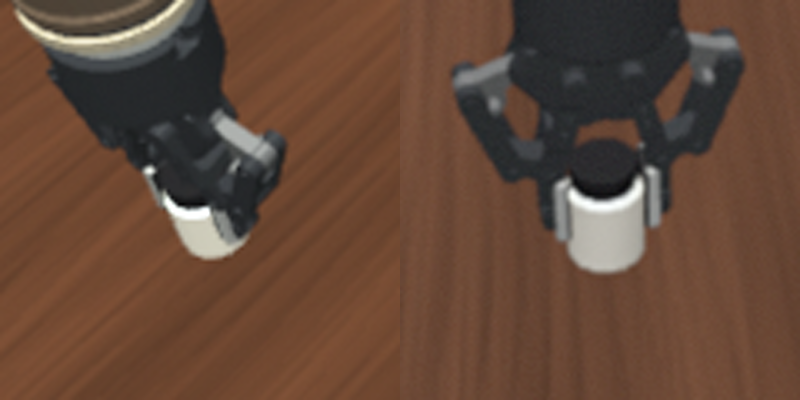

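Pot b is gripped upright. Its underside is 33 mm below the TCP.

>>> apply_moves([
  [[1.5,1.2,0,0,0,0,0.2],[2.2,1.9,0,0,0,0,0.2],[2.4,2,0,0,0,0,0.2],[2.4,2,0,0,0,0,0.2],[2.4,2,0,0,0,0,0.2],[2.4,2,0,0,0,0,0.2],[2.4,2,0,0,0,0,0.2],[2.4,2,0,0,0,0,0.2],[2.4,2,0,0,0,0,0.2],[2.4,2,0,0,0,0,0.2]],
])

```text
t: 14.05
position: [0.6234, -0.0013, 0.1457]
eef_rot: [-2.069, -2.362, 0.003]
wrist_force: [0.1, -0.6, -0.8]
opening: 0.0368
```

>>> apply_moves([
  [[2.4,2,0,0,0,0,0.2],[2.2,2,0,0,0,0,0.2],[1.1,1,0,0,0,0,0.2],[0,0,0,0,0,0,0.2],[0,0,0,0,0,0,0.2]],
])

```text
t: 14.55
position: [0.6646, 0.059, 0.1465]
eef_rot: [-2.071, -2.362, 0.003]
wrist_force: [0.0, -0.8, -1.7]
opening: 0.036
```

```bash
python3 p.py B 55 7.5; python3 lid.py 22.7 34
```

```text
t 14.55 pos [664.6  59.  146.5] yaw 7.5 open 0.036 F [ 0.  -0.8 -1.7] q7 0.32
 shift now-tool cm [0.15 0.23 9.15]  shift after turn cm [0.14 0.22 9.15]  turn deg [-0.11  0.07  0.03]
lid [286. 326.] 6284 xy [664.8  59. ] dia 34.1 minus TCP [ 0.2 -0.1] z 168.9 dz 22.4 slope [ 0.008 -0.077]
ledge visible ((660.1483154296875, 92.78065490722656), (80.38385772705078, 182.8516387939453), 7.5283942222595215) z 15.644869111477554
```

>>> apply_moves([
  [[0.1,0.2,1.5,0,0,0,0.2],[0,0,2.5,0,0,0,0.2],[0,0,2.5,0,0,0,0.2],[0,0,1.5,0,0,0,0.2],[0,0,0.7,0,0,0,0.2],[0,0,0.4,0,0,0,0.2],[0,0,0.1,0,0,0,0.2],[0,0,0.1,0,0,0,0.2],[0,0,0,0,0,0,0.2]],
])

```text
t: 15.5
position: [0.6679, 0.0621, 0.0551]
eef_rot: [2.069, 2.363, 0.002]
wrist_force: [-0.0, 0.2, -0.7]
opening: 0.0363
```

>>> apply_moves([
  [[0,0,0.1,0,0,0,0.2],[0,0,0,0,0,0,0.2]],
])

```text
t: 15.7
position: [0.6675, 0.0621, 0.0536]
eef_rot: [2.069, 2.364, 0.001]
wrist_force: [-0.4, -0.1, -0.6]
opening: 0.0363
```

>>> apply_moves([
  [[-0.1,-0.1,0.1,0,0,0,0.2],[0,0,0,0,0,0,0.2]],
])

```text
t: 15.9
position: [0.6663, 0.0606, 0.0522]
eef_rot: [-2.07, -2.364, 0.0]
wrist_force: [-0.3, -0.3, 0.6]
opening: 0.037
```

>>> apply_moves([
  [[0,0,0.1,0,0,0,0.2],[0,0,0,0,0,0,0.2]],
])

```text
t: 16.1
position: [0.6666, 0.0608, 0.0515]
eef_rot: [2.069, 2.364, 0.0]
wrist_force: [-0.7, -0.0, 1.8]
opening: 0.0366
```

>>> apply_moves([
  [[0,0,0,0,0,0,0.5],[0,0,0,0,0,0,0.6],[0,0,0,0,0,0,0.7],[0,0,0,0,0,0,0.75],[0,0,0,0,0,0,0.75],[0,0,-1.5,0,0,0,0.75],[0,0,-3,0,0,0,0.75],[0,0,-4,0,0,0,0.85],[0,0,-4,0,0,0,0.85],[0,0,-4,0,0,0,0.85]],
])

```text
t: 17.1
position: [0.6664, 0.0606, 0.2191]
eef_rot: [2.07, 2.363, 0.001]
wrist_force: [0.6, 0.3, 0.5]
opening: 0.0726
```

```bash
python3 p.py c 210 7.5;python3 v.py 662 100 30 b2
```

```text
t 17.1 pos [666.4  60.6 219.1] yaw 7.6 open 0.0726 F [0.6 0.3 0.5] q7 0.29
 shift now-tool cm [  6.48 -17.34   0.9 ]  shift after turn cm [  6.46 -17.34   0.91]  turn deg [0.04 0.01 0.07]
scene crop origin 278 175 x3.33
side crop origin 264 144 x3.33
```

View pics/v_b2.png

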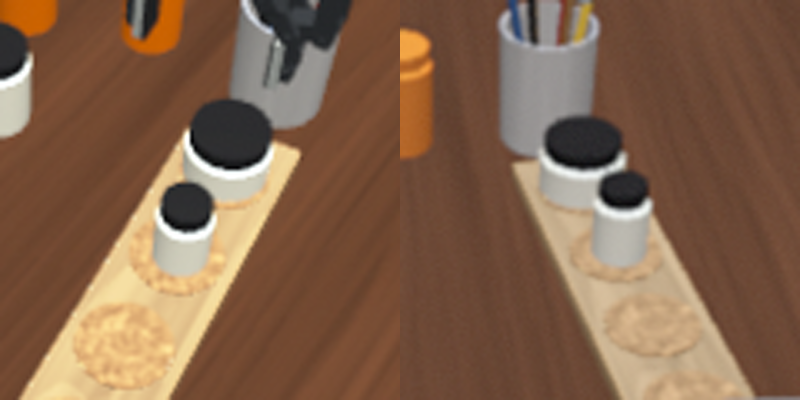

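Pots a and b stand centred on their discs. Next is pot c.

>>> apply_moves([
  [[1,-2.5,0,0,0,0,0.9],[1.3,-3.5,0,0,0,0,0.9],[1.3,-3.5,0,0,0,0,0.9],[1.3,-3.5,0,0,0,0,0.9],[1.0,-2.8,0,0,0,0,0.9],[0.6,-1.5,0,0,0,0,0.9],[0,0,0,0,0,0,0.9],[0,0,0,0,0,0,0.9]],
])

```text
t: 18.0
position: [0.4869, 0.1026, 0.2169]
eef_rot: [2.069, 2.364, 0.002]
wrist_force: [1.4, -0.0, -0.1]
opening: 0.0767
```

```bash
python3 p.py c 45 7.5; python3 - <<'E'
from h import *
im,d=bot.read_camera("wrist"); cv2.imwrite("pics/w5.png",im[:,:,::-1])
E

```

```text
t 18.0 pos [486.9 102.6 216.9] yaw 7.6 open 0.0767 F [ 1.4 -0.  -0.1] q7 0.06
 shift now-tool cm [-0.07 -0.12 17.19]  shift after turn cm [-0.05 -0.1  17.19]  turn deg [ 0.08 -0.05  0.13]
```

View pics/w5.png

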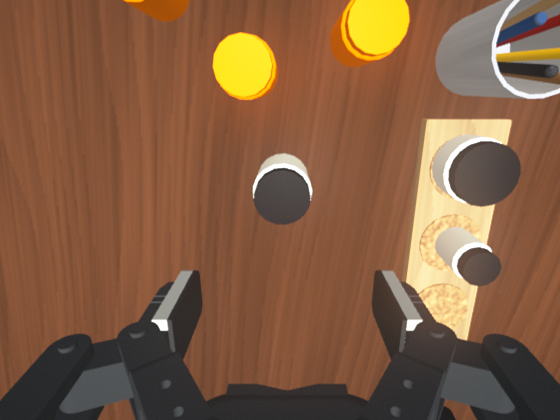

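Pot c's lid is at (282,195), slightly left of the jaw centre at 287. I'll shift -2 mm and descend.

>>> apply_moves([
  [[-0.1,-0.2,2,0,0,0,0.9],[0,0,3.5,0,0,0,0.9],[0,0,3.5,0,0,0,0.9],[0,0,3.0,0,0,0,0.9],[0,0,2.5,0,0,0,0.9],[0,0,1.5,0,0,0,0.9],[0,0,0.8,0,0,0,0.9],[0,0,0.3,0,0,0,0.9],[0,0,0,0,0,0,0.9]],
])

```text
t: 18.95
position: [0.4852, 0.1008, 0.0454]
eef_rot: [2.07, 2.363, 0.0]
wrist_force: [0.4, -1.0, 0.0]
opening: 0.0768
```

>>> apply_moves([
  [[0,0,0,0,0,0,0.7],[0,0,0,0,0,0,0.6],[0,0,0,0,0,0,0.5],[0,0,0,0,0,0,0.4],[0,0,0,0,0,0,0.35],[0,0,0,0,0,0,0.35],[0,0,0,0,0,0,0.35]],
], force=50)

```text
t: 19.65
position: [0.4849, 0.1014, 0.0464]
eef_rot: [2.069, 2.364, 0.002]
wrist_force: [-1.4, -1.0, 8.9]
opening: 0.0508
```

>>> apply_moves([
  [[0,0,-1,0,0,0,0.35],[0,0,-2,0,0,0,0.35],[0,0,-3,0,0,0,0.35],[0,0,-3,0,0,0,0.35],[0,0,-3,0,0,0,0.35],[0,0,-0.5,0,0,0,0.35],[0,0,0,0,0,0,0.35]],
])

```text
t: 20.35
position: [0.485, 0.1017, 0.1713]
eef_rot: [2.068, 2.364, 0.004]
wrist_force: [0.6, 0.6, -2.9]
opening: 0.0504
```

```bash
python3 p.py C 170 7.5; python3 lid.py 26 48
python3 v.py 486 102 150 c1
```

```text
t 20.35 pos [485.  101.7 171.3] yaw 7.6 open 0.0504 F [ 0.6  0.6 -2.9] q7 0.13
 shift now-tool cm [-14.49  17.43   0.15]  shift after turn cm [-14.45  17.47   0.13]  turn deg [ 0.13 -0.09  0.13]
lid [286. 327.] 12244 xy [485.2 101.5] dia 48.5 minus TCP [ 0.2 -0.3] z 194.9 dz 23.6 slope [ 0.004 -0.019]
ledge visible ((662.7568359375, 71.05037689208984), (80.61735534667969, 226.49252319335938), 7.605943202972412) z 15.481542669382954
scene crop origin 215 103 x3.33
side crop origin 186 102 x3.33
```

View pics/v_c1.png

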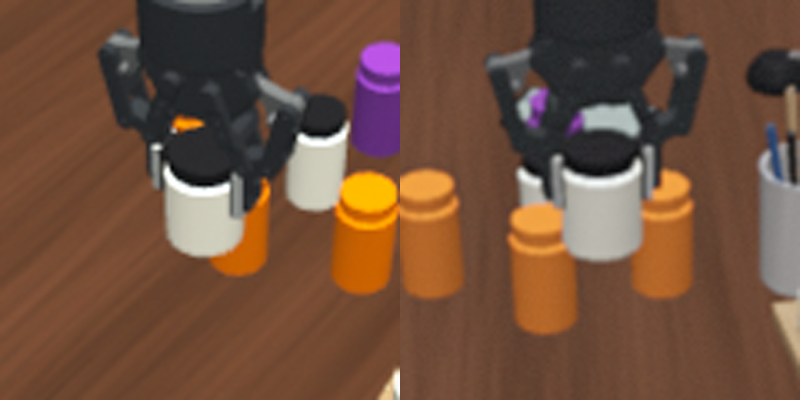

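Pot c is held upright, 46.4 mm from TCP to underside. Carrying it over.

>>> apply_moves([
  [[-1,1.2,0,0,0,0,0.35],[-1.6,1.9,0,0,0,0,0.35],[-1.9,2.3,0,0,0,0,0.35],[-2,2.4,0,0,0,0,0.35],[-2,2.4,0,0,0,0,0.35],[-2,2.4,0,0,0,0,0.35],[-1.8,2.2,0,0,0,0,0.35],[-1.3,1.6,0,0,0,0,0.35],[-0.8,1.1,0,0,0,0,0.35],[0,0,0,0,0,0,0.35]],
])

```text
t: 21.5
position: [0.6774, -0.0202, 0.168]
eef_rot: [-2.071, -2.361, 0.004]
wrist_force: [0.2, -0.4, -1.6]
opening: 0.0503
```

>>> apply_moves([
  [[0,0,0,0,0,0,0.35],[0,0,0,0,0,0,0.35]],
])

```text
t: 21.7
position: [0.6761, -0.0178, 0.1693]
eef_rot: [-2.068, -2.363, 0.001]
wrist_force: [-0.2, -0.3, -0.4]
opening: 0.0506
```

```bash
python3 p.py C 66.4 7.5; python3 lid.py 23.6 48
```

```text
t 21.7 pos [676.1 -17.8 169.3] yaw 7.6 open 0.0506 F [-0.2 -0.3 -0.4] q7 0.44
 shift now-tool cm [-0.11  0.09 10.29]  shift after turn cm [-0.1   0.08 10.29]  turn deg [-0.11 -0.04  0.12]
lid [286. 325.] 13986 xy [675.5 -12. ] dia 70.5 minus TCP [-0.6  5.8] z 192.6 dz 23.3 slope [-0.001 -0.024]
ledge visible ((667.8579711914062, 34.734046936035156), (80.21910858154297, 183.50660705566406), 7.618292808532715) z 15.914085027051577
```

>>> apply_moves([
  [[-0.1,0,1.5,0,0,0,0.35],[0,0,2.5,0,0,0,0.35],[0,0,2.5,0,0,0,0.35],[0,0,2,0,0,0,0.35],[0,0,1,0,0,0,0.35],[0,0,0.5,0,0,0,0.35],[0,0,0.2,0,0,0,0.35],[0,0,0,0,0,0,0.35],[0,0,0,0,0,0,0.35]],
])

```text
t: 22.65
position: [0.6778, -0.0195, 0.0693]
eef_rot: [2.069, 2.363, 0.002]
wrist_force: [0.4, -0.4, -2.1]
opening: 0.0507
```

>>> apply_moves([
  [[0,0,0.1,0,0,0,0.35],[0,0,0,0,0,0,0.35]],
])

```text
t: 22.85
position: [0.6774, -0.0194, 0.0677]
eef_rot: [2.069, 2.364, 0.001]
wrist_force: [-0.7, 0.5, -2.2]
opening: 0.0506
```

>>> apply_moves([
  [[0,0,0.1,0,0,0,0.35],[0,0,0.1,0,0,0,0.35],[0,0,0,0,0,0,0.35]],
])

```text
t: 23.15
position: [0.6771, -0.0194, 0.0651]
eef_rot: [-2.069, -2.363, 0.0]
wrist_force: [0.5, 0.3, -1.8]
opening: 0.0502
```

>>> apply_moves([
  [[0,0,0.1,0,0,0,0.35],[0,0,0,0,0,0,0.35]],
])

```text
t: 23.35
position: [0.6773, -0.0194, 0.0646]
eef_rot: [-2.069, -2.364, -0.0]
wrist_force: [-1.6, -0.4, 1.8]
opening: 0.0504
```

Contact. Releasing.

>>> apply_moves([
  [[0,0,0,0,0,0,0.65],[0,0,0,0,0,0,0.75],[0,0,0,0,0,0,0.85],[0,0,0,0,0,0,0.9],[0,0,0,0,0,0,0.9],[0,0,-1.5,0,0,0,0.9],[0,0,-3,0,0,0,0.9],[0,0,-4,0,0,0,0.9],[0,0,-4,0,0,0,0.9],[0,0,-4,0,0,0,0.9]],
])

```text
t: 24.35
position: [0.6771, -0.0197, 0.2322]
eef_rot: [2.07, 2.363, 0.001]
wrist_force: [0.8, 0.1, -0.5]
opening: 0.0765
```

```bash
python3 p.py d 230 0;python3 v.py 670 40 30 c2
```

```text
t 24.35 pos [677.1 -19.7 232.2] yaw 7.6 open 0.0765 F [ 0.8  0.1 -0.5] q7 0.41
 shift now-tool cm [ 34.21 -18.16   0.19]  shift after turn cm [ 31.52 -22.51   0.22]  turn deg [0.05 0.01 7.57]
scene crop origin 267 194 x3.33
side crop origin 272 159 x3.33
```

View pics/v_c2.png

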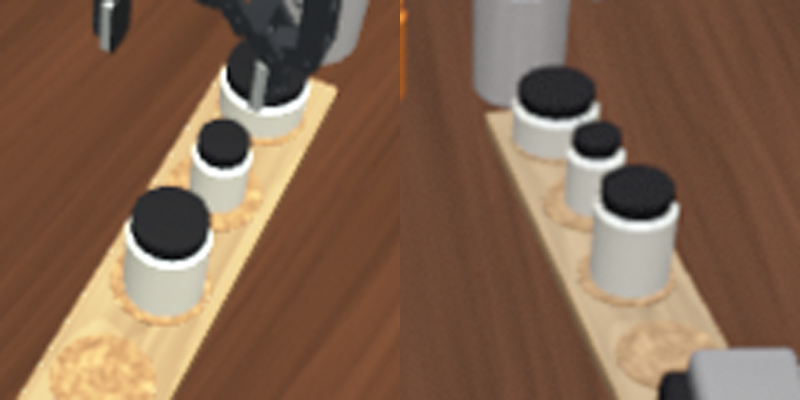

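Three pots are placed. Now pot d, jaws along world x to stay clear of its neighbours.

>>> apply_moves([
  [[0,0,0,0,0,7.6,0.8],[1.5,-1,0,0,0,0,0.8],[2.5,-1.8,0,0,0,0,0.8],[2.8,-2,0,0,0,0,0.8],[2.8,-2,0,0,0,0,0.8],[2.8,-2,0,0,0,0,0.8],[2.8,-2,0,0,0,0,0.8],[2.8,-2,0,0,0,0,0.8],[2.8,-2,0,0,0,0,0.8],[2.8,-2,0,0,0,0,0.8]],
])

```text
t: 25.45
position: [0.5084, 0.2175, 0.23]
eef_rot: [-2.222, -2.221, -0.001]
wrist_force: [-0.3, -0.3, -0.5]
opening: 0.0683
```

>>> apply_moves([
  [[2.8,-2,0,0,0,0,0.75],[2.5,-1.8,0,0,0,0,0.75],[1.8,-1.3,0,0,0,0,0.75],[0.8,-0.6,0,0,0,0,0.75],[0,0,0,0,0,0,0.75],[0,0,0,0,0,0,0.75]],
])

```text
t: 26.05
position: [0.453, 0.2945, 0.2297]
eef_rot: [2.222, 2.22, 0.001]
wrist_force: [-0.5, -0.0, -0.5]
opening: 0.0643
```

```bash
python3 p.py d 55 0; python3 - <<'E'
from h import *
p=bot.camera_params("wrist");im,d=bot.read_camera("wrist"); cv2.imwrite("pics/w6.png",im[:,:,::-1]); np.save("pics/w6.npy",d)
W=cloud(p,d)*1000
m=(abs(W[...,2]-84)<5)&(np.hypot(W[...,0]-452,W[...,1]-295)<35)&(im.max(-1)<110)
print(m.sum(),cv2.minEnclosingCircle(W[m][:,:2].astype(np.float32)),(W[m].min(0)+W[m].max(0))/2,np.argwhere(m).mean(0))
E

```

```text
t 26.05 pos [453.  294.5 229.7] yaw -0.1 open 0.0643 F [-0.5 -0.  -0.5] q7 -0.4
 shift now-tool cm [ 0.1  -0.11 17.47]  shift after turn cm [ 0.1  -0.1  17.47]  turn deg [ 0.04  0.   -0.06]
1834 ((450.5076904296875, 293.95379638671875), 20.566560745239258) [450.44538929 294.17396659  82.78151374] [196.49018539 283.20501636]
```

View pics/w6.png

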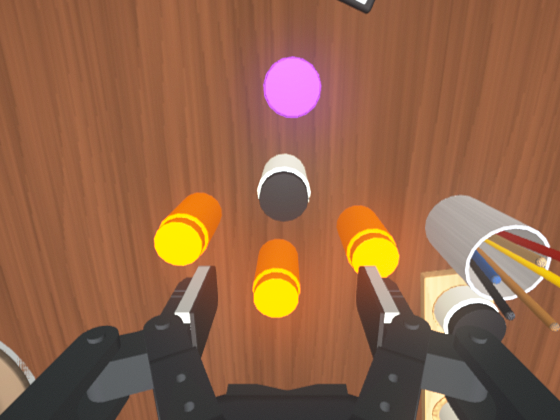

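The black-lidded white pot d is at (283,196), centred between the jaws. The orange pots at (180,240), (276,290) and (373,253) and the purple one at (292,87) are clear of the finger path.

>>> apply_moves([
  [[0,-0.2,0,0,0,0,0.75],[0,0,2.5,0,0,0,0.75],[0,0,3.5,0,0,0,0.75],[0,0,3.0,0,0,0,0.75],[0,0,3,0,0,0,0.75],[0,0,2.5,0,0,0,0.75],[0,0,1.5,0,0,0,0.75],[0,0,1,0,0,0,0.75],[0,0,0.3,0,0,0,0.75],[0,0,0,0,0,0,0.75]],
])

```text
t: 27.1
position: [0.4507, 0.2956, 0.0566]
eef_rot: [2.222, 2.221, 0.001]
wrist_force: [-0.6, -1.4, 0.5]
opening: 0.0642
```

>>> apply_moves([
  [[0,0,0,0,0,0,0.6],[0,0,0,0,0,0,0.5],[0,0,0,0,0,0,0.4],[0,0,0,0,0,0,0.3],[0,0,0,0,0,0,0.3],[0,0,0,0,0,0,0.3],[0,0,0,0,0,0,0.3]],
], force=50)

```text
t: 27.8
position: [0.4508, 0.2961, 0.0575]
eef_rot: [-2.221, -2.221, -0.003]
wrist_force: [-1.8, -0.1, 4.6]
opening: 0.0446
```

>>> apply_moves([
  [[0,0,-1,0,0,0,0.3],[0,0,-2,0,0,0,0.3],[0,0,-3,0,0,0,0.3],[0,0,-3,0,0,0,0.3],[0,0,-3,0,0,0,0.3],[0,0,-3,0,0,0,0.3],[0,0,-1,0,0,0,0.3],[0,0,0,0,0,0,0.3]],
])

```text
t: 28.6
position: [0.4508, 0.2961, 0.218]
eef_rot: [-2.221, -2.221, -0.005]
wrist_force: [-0.5, -0.6, -1.3]
opening: 0.0447
```

```bash
python3 p.py D 210 7.5; python3 lid.py 26 42
python3 v.py 451 294 190 d1
```

```text
t 28.6 pos [450.8 296.1 218. ] yaw 0.0 open 0.0447 F [-0.5 -0.6 -1.3] q7 -0.38
 shift now-tool cm [-39.42  23.66   0.73]  shift after turn cm [-42.16  18.32   0.8 ]  turn deg [ 0.13 -0.16 -7.49]
lid [287. 340.] 9204 xy [452.  291.5] dia 48.1 minus TCP [ 1.2 -4.7] z 244.5 dz 26.5 slope [-0.008 -0.035]
ledge visible ((624.32421875, 165.40716552734375), (56.4172248840332, 39.29302215576172), 41.3111686706543) z 15.106477563650493
scene crop origin 251 40 x3.33
side crop origin 167 48 x3.33
```

View pics/v_d1.png

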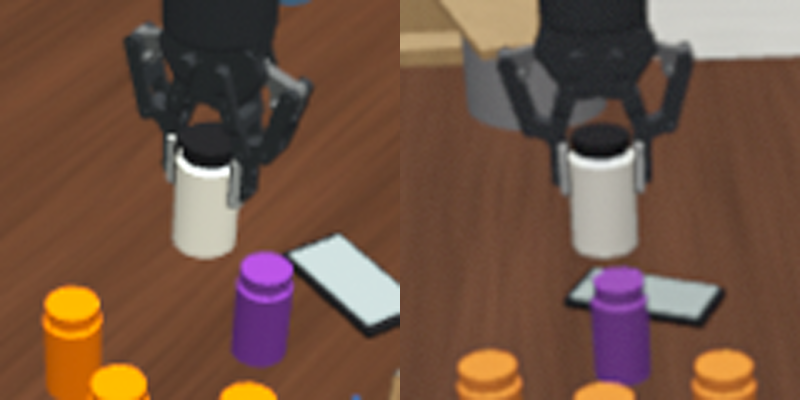

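Pot d is held upright, 57.5 mm from TCP to underside. Carrying it to the disc by the sharpener.

>>> apply_moves([
  [[-1.2,0.7,0,0,0,0,0.3],[-2,1.2,0,0,0,0,0.3],[-2.5,1.5,0,0,0,0,0.3],[-2.5,1.5,0,0,0,0,0.3],[-2.5,1.5,0,0,0,0,0.3],[-2.5,1.5,0,0,0,0,0.3],[-2.5,1.5,0,0,0,0,0.3],[-2.5,1.5,0,0,0,0,0.3],[-2.5,1.5,0,0,0,0,0.3],[-2.5,1.5,0,0,0,0,0.3]],
])

```text
t: 29.75
position: [0.5894, 0.061, 0.2151]
eef_rot: [-2.222, -2.22, 0.003]
wrist_force: [-0.0, 1.0, -0.9]
opening: 0.045
```

>>> apply_moves([
  [[-2.5,1.5,0,0,0,0,0.3],[-2.5,1.5,0,0,0,0,0.3],[-2.5,1.5,0,0,0,0,0.3],[-2.5,1.5,0,0,0,0,0.3],[-2.5,1.5,0,0,0,0,0.3],[-2,1.2,0,0,0,0,0.3],[-1.2,0.8,0,0,0,0,0.3],[-0.5,0.3,0,0,0,-4,0.3],[0,0,0,0,0,-3.5,0.3],[0,0,0,0,0,0,0.3]],
])

```text
t: 30.75
position: [0.6868, -0.0991, 0.2153]
eef_rot: [-2.07, -2.361, 0.002]
wrist_force: [-0.4, -0.6, -0.1]
opening: 0.0448
```

>>> apply_moves([
  [[0,0,0,0,0,0,0.3],[0,0,0,0,0,0,0.3]],
])

```text
t: 30.95
position: [0.687, -0.0981, 0.216]
eef_rot: [-2.072, -2.36, 0.0]
wrist_force: [-0.2, -0.3, -1.0]
opening: 0.0446
```

```bash
python3 p.py D 78 7.5; python3 lid.py 26 36; python3 - <<'E'
from h import *
im,d=bot.read_camera("wrist"); cv2.imwrite("pics/w7.png",im[:,:,::-1])
E

```

```text
t 30.95 pos [687.  -98.1 216. ] yaw 7.4 open 0.0446 F [-0.2 -0.3 -1. ] q7 0.53
 shift now-tool cm [ 0.    0.05 13.8 ]  shift after turn cm [1.00e-02 5.00e-02 1.38e+01]  turn deg [-0.03 -0.02 -0.06]
lid [287. 335.] 11224 xy [686.5 -94.3] dia 57.8 minus TCP [-0.5  3.9] z 241.8 dz 25.9 slope [ 0.001 -0.039]
ledge visible ((678.29736328125, -43.851539611816406), (80.25230407714844, 200.7023468017578), 7.612525939941406) z 15.882957897169202
```

View pics/w7.png

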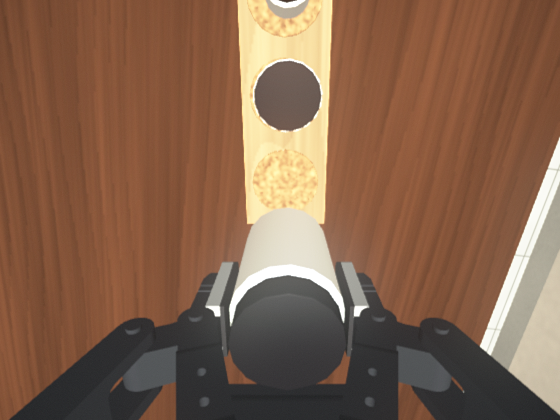

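Pot d's lid is at (287,335). The jaws are aligned with the row; the last free disc is at (286,180). I'll lower the pot.

>>> apply_moves([
  [[0,0,1.5,0,0,0,0.3],[0,0,2.5,0,0,0,0.3],[0,0,3,0,0,0,0.3],[0,0,2.5,0,0,0,0.3],[0,0,2,0,0,0,0.3],[0,0,1.3,0,0,0,0.3],[0,0,0.7,0,0,0,0.3],[0,0,0.2,0,0,0,0.3],[0,0,0,0,0,0,0.3],[0,0,0,0,0,0,0.3]],
])

```text
t: 32.05
position: [0.6879, -0.0986, 0.0803]
eef_rot: [2.071, 2.361, 0.002]
wrist_force: [0.1, -1.1, -1.7]
opening: 0.045
```

>>> apply_moves([
  [[0,0,0.1,0,0,0,0.3],[0,0,0,0,0,0,0.3]],
])

```text
t: 32.25
position: [0.6875, -0.0984, 0.0788]
eef_rot: [2.071, 2.362, 0.001]
wrist_force: [0.6, -0.2, 0.7]
opening: 0.0447
```

>>> apply_moves([
  [[0,0,0.1,0,0,0,0.3],[0,0,0.1,0,0,0,0.3],[0,0,0,0,0,0,0.3]],
])

```text
t: 32.55
position: [0.6871, -0.0983, 0.0761]
eef_rot: [-2.071, -2.362, 0.0]
wrist_force: [-0.3, 0.4, -1.3]
opening: 0.0447
```

>>> apply_moves([
  [[0,0,0.1,0,0,0,0.3],[0,0,0,0,0,0,0.3]],
])

```text
t: 32.75
position: [0.6873, -0.0985, 0.0757]
eef_rot: [2.071, 2.362, 0.0]
wrist_force: [-0.3, -0.1, 3.2]
opening: 0.0447
```

Contact. Releasing and retreating.

>>> apply_moves([
  [[0,0,0,0,0,0,0.55],[0,0,0,0,0,0,0.65],[0,0,0,0,0,0,0.75],[0,0,0,0,0,0,0.8],[0,0,0,0,0,0,0.8],[0,0,-1.5,0,0,0,0.8],[0,0,-3,0,0,0,0.8],[0,0,-4,0,0,0,0.8],[0,0,-4,0,0,0,0.8],[0,0,-4,0,0,0,0.8]],
])

```text
t: 33.75
position: [0.687, -0.0987, 0.2432]
eef_rot: [2.071, 2.361, 0.001]
wrist_force: [1.3, 0.3, 0.2]
opening: 0.0686
```

>>> apply_moves([
  [[0,-3,-1,0,0,0,0.8],[0,-4,0,0,0,0,0.8],[0,-4,0,0,0,0,0.8],[0,-4,0,0,0,0,0.8],[0,-4,0,0,0,0,0.8],[0,-3,0,0,0,0,0.8],[0,0,0,0,0,0,0.8],[0,0,0,0,0,0,0.8]],
])

```text
t: 34.55
position: [0.4695, -0.1271, 0.2515]
eef_rot: [2.071, 2.361, 0.005]
wrist_force: [-0.1, -0.1, 0.0]
opening: 0.0683
```

```bash
cat > f.py <<'E'
from h import *
DD=dict(a=(656.1,140),b=(666.6,60.7),c=(677,-18.7),d=(687.5,-98)); H=dict(a=42,b=56,c=70,d=84)
for n in("scene","side"):
    p=bot.camera_params(n); im,d=bot.read_camera(n); W=cloud(p,d)*1000; cv2.imwrite(f"pics/{n}F.png",im[:,:,::-1])
    for k in DD:
        m=(np.hypot(W[...,0]-DD[k][0],W[...,1]-DD[k][1])<38)&(abs(W[...,2]-H[k]-18)<4)&(im.max(-1)<90)
        q=W[m]; c,r=cv2.minEnclosingCircle(q[:,:2].astype(np.float32)); print(n,k,np.round(c,1),"off",np.round(np.array(c)-DD[k],1),round(2*r,1),"z",q[:,2].mean().round(1),len(q))
    m=(W[...,2]>80)&(W[...,2]<95)&(W[...,0]>600)&(W[...,1]<-140)&(W[...,1]>-300); print("sharp",cv2.minAreaRect(W[m][:,:2].astype(np.float32)))
    m=(W[...,2]>100)&(W[...,2]<160)&(W[...,0]>580)&(W[...,1]>190)&(W[...,1]<300); print("cup",W[m].min(0).round(),W[m].max(0).round())
E
python3 f.py; python3 v.py 672 20 30 F
```

```text
scene a [655.4 142.3] off [-0.7  2.3] 57.3 z 59.9 377
scene b [669.5  61.3] off [2.9 0.6] 34.7 z 73.9 157
scene c [679.6 -18.4] off [2.6 0.3] 48.3 z 88.0 380
scene d [690.2 -99. ] off [ 2.7 -1. ] 42.2 z 101.9 350
sharp ((706.3971557617188, -196.6384735107422), (50.32328414916992, 60.25443649291992), 85.59137725830078)
cup [613. 210. 100.] [676. 270. 146.]
side a [655.1 139. ] off [-1. -1.] 59.7 z 59.6 255
side b [666.3  59.6] off [-0.3 -1.1] 35.5 z 73.4 105
side c [678.  -20.1] off [ 1.  -1.4] 51.2 z 87.6 256
side d [ 686.9 -100. ] off [-0.6 -2. ] 44.9 z 101.3 232
sharp ((704.0716552734375, -198.94898986816406), (52.204002380371094, 59.67538070678711), 85.15702819824219)
cup [611. 207. 100.] [674. 267. 146.]
scene crop origin 262 201 x3.33
side crop origin 274 165 x3.33
```

View pics/v_F.png

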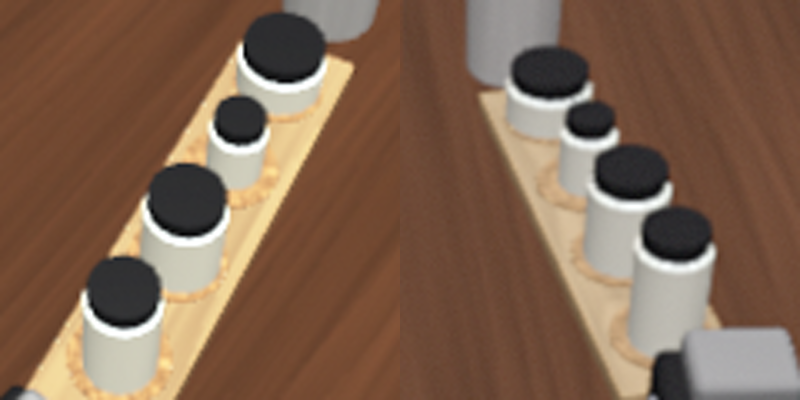

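All four pots stand upright and centred, within 3 mm. Handing in.

```bash
python3 -c "
from bench import bot
print(bot.sign_off())"
```

```text
the job is handed in; nothing more can be done
None
```

I placed the four paint pots upright on the cork discs, shortest by the pencil cup and tallest by the sharpener, and handed the job in at about 35 s. `sign_off` gave no verdict.

My last checks, using the scene and side cameras:
- **Position:** each pot's axis is within about 3 mm of its disc's centre (the limit is 13 mm).
- **Upright and seated:** lid heights were as expected for pots standing on the discs, to within about 1 mm.
- **Cup and sharpener:** both measured within about 1 mm of where they stood on the scene camera. The side camera's reading of one cup edge differed by about 4 mm, which I take as measurement noise.
- **Robot:** the arm was pulled clear, with the gripper open and touching nothing.

The two cameras disagreed with each other by up to about 4 mm. Some wrist-camera lid fits, for pots c and d while held, were spoiled by nearby dark parts, so I did not use them. No check failed.

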